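# Set and clamp the length stop from a sample part

### The arm

A 6-joint arm with a two-finger parallel gripper is mounted at the origin on the work surface. World frame = base frame: x ahead of the robot, y to its left, z up, the work surface at z = 0. Lengths are in m, angles in rad, forces in N, time in s.
With the tool pointing down it reaches from about 0.35 to 0.975 m from the base axis. Payload 4.9 kg.
Tool frame: the origin (TCP) lies midway between the tips of the shut fingers; the grasp point (between the pads) lies 19 mm behind it; y points along the fingers, z is the direction in which the jaws open and shut, and the axes are right-handed (so a half turn about y gives the same grasp; the last joint's range is limited). The gripper opens to 85 mm and grips with 20 to 120 N. Pads are 22 mm wide; open, the fingers measure 114 mm over their backs; the gripper's body (76 mm by 85 mm) begins 54 mm behind the grasp point. The pads swing forward as they close: fully open they stand 13 mm farther back than shut.
Start: joints at [1.082, 0.053, 1.613, -0, 1.476, -0.119], TCP at [0.226, 0.583, 0.231] pointing down, gripper open.
Joint ranges: [-3.01, 3.01], [-1.01, 2.22], [0.06, 2.58], [-1.02, 4.17], [0.09, 2.62], [-3.14, 3.14]. Speed limits (rad/s): [2.57, 2.57, 3.14, 3.14, 3.14, 3.14].

### API

Orientations are given as a unit quaternion [w, x, y, z].
In Python, from plant import * gives the robot as it stands.
- The arm moves only by the shell command python3 -m crank 'ROWS'. ROWS is JSON, a list that holds one entry, the list of rows, each a list of 5 numbers: the gripper command: -1 is shut, 1 is fully open, values between are in proportion, then the shift along the tool's x, y, z in cm, then the turn about the tool's y in degrees. In form: [[[jaw, dx, dy, dz, twist], ...]]. A call has 1 to 8 rows; each row shifts and turns the commanded pose from where the row before left it, along the tool's axes as they then stand; what a row does not reach is not made up. A row lasts 1/8 s, in which the tool goes at most 62.5 mm and 10.7 degrees, less where a joint would pass 70% of its speed; a pose out of reach is approached as far as the arm can. A call with a gripper value outside its range is refused whole. The fingers move at their own pace and stop on an object; the grip force is fixed at half the most. Time passes only in rows, so rows that do not move let the fingers close. It gives the time, the measured TCP pose, the force and the opening at its end, in the units of the state.
- state(): the state, without advancing time (a new reading comes with each control period).
- grab_frame(name): name is "scene" or "top" or "wrist"; returns a dict with "frame" (384x512x3 uint8, red, green, blue), "fx", "fy", "cx", "cy" (pixels), "pose" (4x4, takes a point from camera to world coordinates). Camera axes: x right, y up, looking along -z (the intrinsics and any distortion apply to the point x, -y, -z); pixel columns grow to the right and rows downward; lengths in m; the calibration is good to about 2 mm. A picture is of the moment at which its call begins. There is no depth.
- job_done(): hands the job in, once; it reports no verdict.
The state is a dict: "time": time; "joint_pos": joint angles; "joint_vel": joint speeds; "joint_efforts": joint torques, N m; "tool_pos": TCP position; "tool_rot": TCP orientation; "contact_force": force on the tool from outside, world axes, zero at the start; "ft_torque": the same for the moment, N m; "gripper_width": opening from 0.0 (shut) to 1.0 (fully open).
Only numpy, scipy, OpenCV 4.12 (cv2) and the standard library are available. Lean on these libraries where they do the work, as an engineer would, in place of code of your own. Each camera call takes 0.05 s, during which the arm holds its last target.

### The job

Set the length stop on the green fixture from the longer of the two steel sample parts (the square bars with two round holes near their ends): lay that part in the fixture's channel, then, with the cam lever still up, slide the stop along its rail until the part is held with no gap between the stop and the fixed anvil. Then flip the cam lever fully down to clamp the stop there, leaving the part in place. Leave the shorter sample part and the oil bottle where they stand.

Things in the scene. Friction and masses are not known exactly. Their poses are not given: they have to be found in the camera images.
- fixture: Fixed green fixture, base plate 135 x 340 x 12 mm (x, y, z); origin: centre of its underside on the table. Its x points away from the robot at yaw 0, its y along the rail to the anvil. Steel rail 24 mm wide, top 34 mm above the table, along y, middle at x = -35 mm, full length. Anvil: block at the channel's +y end, 54 mm wide (x), y = +130 to +160 mm, top 48 mm above the table.
- anvil_face (a point): Middle of the channel's width on the anvil's flat face, which looks along the fixture's -y; 27 mm above the table. Axes as the fixture's.
- stop (a joint): Position of the aluminium sliding stop along its rail (m), 0 at the end far from the anvil, growing towards the anvil (fixture +y), travel 0.22. It slides stiffly (about 2.5 N) and stays where it is left while the lever is up; clamped, it is held.
- stop_face (a point): Centre of the stop's contact face (24 x 16 mm, looks along the fixture's +y), over the middle of the channel, 31 mm above the table. It is the nose of an arm that reaches from the rail over the channel: fixture x = -13 to +57 mm, 20 to 42 mm above the table, 2 to 30 mm behind (-y of) this face. At joint stop = 0 it lies at fixture y = -120 mm. Axes as the fixture's.
- lever (a joint): Angle of the cam lever on the saddle (rad), hinge along the fixture's y. 0: standing up, leaning 10 degrees towards the fixture's -x (unclamped); grows as the lever swings over towards +x; 1.57: fully down against its stop, pointing along +x over the arm, 10 degrees up at the tip (clamped). It stays where it is left; from about 1.0 on the cam grips the rail and it is stiffer (it then takes up to about 12 N at the ball).
- lever_tip (a point): Centre of the black ball, 20 mm across, at the end of the lever: a steel rod 10 mm thick, the ball centre 75 mm from the hinge.
- lever_hinge (a point): Point on the lever's hinge line in the middle of the saddle, 50 mm above the table; the lever swings in the plane through this point across the rail. Axes as the fixture's.
- long_part_center (a point): Centre of the longer sample part: a plain steel bar 24 x 100 x 30 mm (x, y, z), lying along its own y, 30 mm upright, its centre 15 mm above its underside. Steel, about 0.45 kg, with two dark round holes shown near its ends. Either end may face the anvil.
- short_part_center (a point): Centre of the shorter sample part: same section and look, 24 x 65 x 30 mm. To be left alone.
- oil_center (a point): Centre (55 mm above the underside) of the white plastic oil bottle, 48 mm across, 110 mm tall, standing on the table. To be left alone.
- channel_mid (a point): Middle of the floor of the channel for the part, at fixture x = +35, y = 0, 12 mm above the table. The channel runs along the fixture's y, 32 mm wide between two lips 5 mm wide and 5 mm high (tops 17 mm above the table), from y = -170 mm to the anvil at +130. Axes as the fixture's.
- stop_push (a point): Middle of the arm's rear face (looks along the fixture's -y), 30 mm behind the contact face at fixture x = +35 mm, 31 mm above the table: push here to slide the stop to the anvil. The stop's saddle on the rail is 46 mm (x) by 36 mm (y), top 58 mm above the table, its middle 70 mm to -x of and 10 mm to +y of this point.
Not all that is in view belongs to the job. Leave any purple or red look-alike of the part that bears long_part_center alone.

How it is judged:
On the way, in this order (a step that is already met when the one before it is completed fails the run):
1. the longer part lies upright in the channel, along it, with the lever still up (x of long_part_center in the frame of fixture between 0.029 and 0.041 m and z of long_part_center in the frame of fixture below 0.03 m and y of long_part_center in the frame of fixture above -0.08 m and angle between the y axis of long_part_center and the y axis of fixture, either way round below 0.12 rad and angle between long_part_center's own z axis and vertical below 0.1 rad and value of joint lever below 0.9 rad), for 0.2 s.
2. the stop has been slid up: anvil, part and stop meet with under 2 mm gap in all, lever still up (y of stop_face in the frame of anvil_face above -0.102 m and y of long_part_center in the frame of anvil_face above -0.052 m and value of joint lever below 0.9 rad), for 0.2 s.
At the end, for the whole second after the job is handed in: The longer part lies upright in the channel with under 2 mm gap in all between anvil, part and stop; the lever is down within 0.19 rad of its end (joint above 1.38), and stop and lever are at rest (x of long_part_center in the frame of fixture between 0.029 and 0.041 m and z of long_part_center in the frame of fixture below 0.03 m and angle between long_part_center's own z axis and vertical below 0.1 rad and angle between the y axis of long_part_center and the y axis of fixture, either way round below 0.12 rad and y of long_part_center in the frame of anvil_face above -0.052 m and y of stop_face in the frame of anvil_face above -0.102 m and value of joint lever above 1.38 rad and velocity of joint lever between -0.05 and 0.05 rad/s and velocity of joint stop between -0.005 and 0.005 m/s); the robot touches nothing.
It fails at once if the shorter part is moved more than 20 mm (distance of short_part_center from where it was at the start of the episode above 0.02 m).
It fails at once if the oil bottle is moved more than 20 mm or tipped over (distance of oil_center from where it was at the start of the episode above 0.02 m or angle between oil_center's own z axis and vertical above 0.4 rad).
It also fails if it takes over 67 s, if anything falls off the work surface, if the arm or the gripper's body presses on something with over 40 N, if the wrist force passes 120 N, or if a joint passes its speed limit or range.

## Working session

There is one attempt and no reset: what is moved stays moved. The work goes in short steps, Python scripts to look and compute and a shell command to move; the robot and the scene stay as the last step left them, time stands still between calls to the robot, and variables do not carry over. Pictures are saved under pics/ and viewed, and the job is handed in when it is done.

```bash
mkdir -p pics; ls; python3 - <<'E'
from plant import *
import cv2
print(state())
for n in ["scene","top","wrist"]:
    g=grab_frame(n); cv2.imwrite(f"pics/{n}0.png",g["frame"][:,:,::-1])
    print(n,[k for k in g],g["fx"],g["fy"],g["cx"],g["cy"]); print(g["pose"])
E
```

```text
pics
{'time': 0.0, 'joint_pos': array([ 1.08200796e+00,  5.33819988e-02,  1.61430170e+00, -2.18407693e-05,
        1.47599563e+00, -1.19024417e-01]), 'joint_vel': array([ 0.00022647,  0.00062286,  0.00027631,  0.0006737 , -0.0005355 ,
       -0.00012884]), 'joint_efforts': array([-1.94888678e-03, -3.93687665e+01, -3.70172918e+01, -2.06074205e-04,
        7.02439065e-03,  3.12659074e-05]), 'tool_pos': array([0.22559557, 0.58219365, 0.23004283]), 'tool_rot': array([-0.69434975,  0.69576224, -0.13020045,  0.12977357]), 'contact_force': array([-0.27387785,  0.18506353, -1.64976805]), 'ft_torque': array([ 0.016437  , -0.02282506,  0.00855537]), 'gripper_width': 0.9998748407709254}
scene ['frame', 'fx', 'fy', 'cx', 'cy', 'pose'] 423.1913968023995 423.1913968023995 256.29618781467695 193.8200363227855
[[-0.68096042 -0.40660648  0.60906821  1.25193068]
 [ 0.73213954 -0.39647064  0.5538797   0.62657753]
 [ 0.01626658  0.82309307  0.5676735   0.81188045]
 [ 0.          0.          0.          1.        ]]
top ['frame', 'fx', 'fy', 'cx', 'cy', 'pose'] 454.30356616348286 454.30356616348286 254.55136222990996 191.8987777275708
[[-0.01450387  0.98260012 -0.18516651  0.26140464]
 [-0.99978341 -0.01701574 -0.01198349 -0.0780132 ]
 [-0.01492572  0.18495259  0.98263409  1.27414212]
 [ 0.          0.          0.          1.        ]]
wrist ['frame', 'fx', 'fy', 'cx', 'cy', 'pose'] 304.7690513302559 304.7690513302559 256.12850345436016 197.32511858060693
[[ 0.3621123  -0.89884153 -0.24689794  0.16299011]
 [ 0.93213346  0.34878764  0.09733646  0.60700876]
 [-0.0013751  -0.26538856  0.96414056  0.37249706]
 [ 0.          0.          0.          1.        ]]
```

View pics/scene0.png

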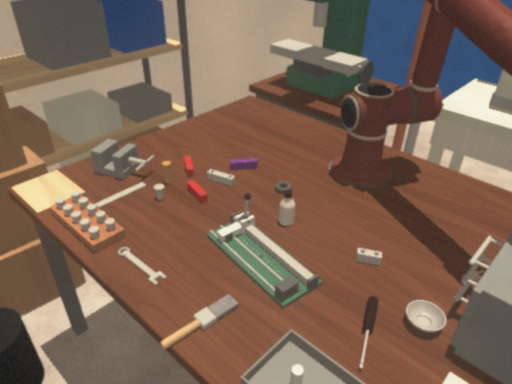

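View pics/top0.png

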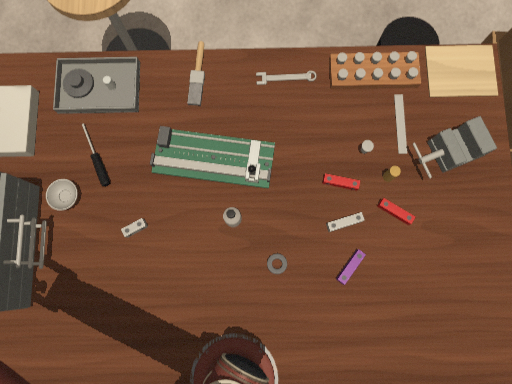

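View pics/wrist0.png

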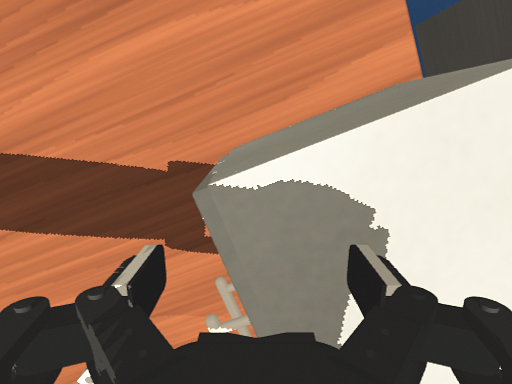

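Candidates: the steel bar at top (346,222), with two dark holes and the longer of the two; the steel bar at top (133,228), which is the shorter; the red bars at (342,182) and (397,211) and the purple bar at (351,267), which are look-alikes. The bar at (346,222) fits. I'll check it in an enlarged crop and measure.

```bash
cat > h.py <<'E'
from plant import *
import numpy as np, cv2
def ray(g,u,v):
    d=np.array([(u-g["cx"])/g["fx"],-(v-g["cy"])/g["fy"],-1.]); P=np.array(g["pose"])
    return P[:3,3],P[:3,:3]@d
def onz(g,u,v,z):
    o,d=ray(g,u,v); return o+d*(z-o[2])/d[2]
def proj(g,p):
    P=np.array(g["pose"]); c=P[:3,:3].T@(np.array(p)-P[:3,3])
    return g["cx"]+g["fx"]*c[0]/-c[2], g["cy"]-g["fy"]*c[1]/-c[2]
def tri(g1,p1,g2,p2):
    o1,d1=ray(g1,*p1);o2,d2=ray(g2,*p2)
    A=np.stack([d1,-d2],1);t=np.linalg.lstsq(A,o2-o1,rcond=None)[0]
    a,b=o1+t[0]*d1,o2+t[1]*d2
    return (a+b)/2,np.linalg.norm(a-b)
E
python3 - <<'E'
from h import *
g=grab_frame("top");f=g["frame"][:,:,::-1]
hsv=cv2.cvtColor(f,cv2.COLOR_BGR2HSV)
m=cv2.inRange(hsv,(50,60,20),(95,255,255))
m[:120]=0;m[195:]=0
m=cv2.morphologyEx(m,cv2.MORPH_CLOSE,np.ones((25,25)))
c=max(cv2.findContours(m,0,2)[0],key=cv2.contourArea)
print("fix rect",cv2.minAreaRect(c))
for b in cv2.boxPoints(cv2.minAreaRect(c)): print(b,onz(g,*b,0.012))
for n,(x0,y0) in dict(long=(320,200),short=(110,212)).items():
    s=hsv[y0:y0+45,x0:x0+55]
    mm=((s[:,:,1]<60)&(s[:,:,2]>70)).astype(np.uint8)*255
    mm=cv2.morphologyEx(mm,cv2.MORPH_CLOSE,np.ones((5,5)))
    c=max(cv2.findContours(mm,0,2)[0],key=cv2.contourArea)
    r=cv2.minAreaRect(c);print(n,r[0][0]+x0,r[0][1]+y0,r[1],r[2])
    bp=cv2.boxPoints(r)+[x0,y0]
    for b in bp: print(b,onz(g,*b,0.03))
    print(onz(g,r[0][0]+x0,r[0][1]+y0,0.03))
a=cv2.resize(f[195:290,300:420],None,fx=5,fy=5,interpolation=2)
b=cv2.resize(f[115:245,100:300],None,fx=4,fy=4,interpolation=2)
cv2.imwrite("pics/c1.png",a);cv2.imwrite("pics/c2.png",b)
E
```

```text
fix rect ((212.86729431152344, 157.26577758789062), (118.05902862548828, 45.73844528198242), 7.650650978088379)
[151.31862 172.07268] [0.56206069 0.23184551 0.012     ]
[157.40788 126.74138] [0.69742491 0.21778342 0.012     ]
[274.41595 142.45888] [ 0.64334522 -0.12202253  0.012     ]
[268.32672 187.79018] [ 0.51039969 -0.10178671  0.012     ]
long 344.8337516784668 221.4735507965088 (9.234695434570312, 37.34029006958008) 72.47443389892578
[325.63979578 222.69269371] [ 0.40645224 -0.2567533   0.03      ]
[361.24685287 211.44836235] [ 0.43596399 -0.3559632   0.03      ]
[364.02770615 220.25440788] [ 0.4114609  -0.36215868  0.03      ]
[328.42065048 231.49873924] [ 0.38214092 -0.26329201  0.03      ]
[ 0.40895691 -0.30946309  0.03      ]
short 133.65397834777832 227.35121059417725 (10.058823585510254, 25.176469802856445) 61.927513122558594
[120.17992973 228.83736801] [0.39864185 0.30913343 0.03      ]
[142.39446259 216.98961926] [0.43054834 0.24868827 0.03      ]
[147.12802887 225.86505318] [0.40566392 0.23481212 0.03      ]
[124.91349411 237.71280289] [0.3739802  0.29508576 0.03      ]
[0.40215231 0.27197885 0.03      ]
```

View pics/c1.png

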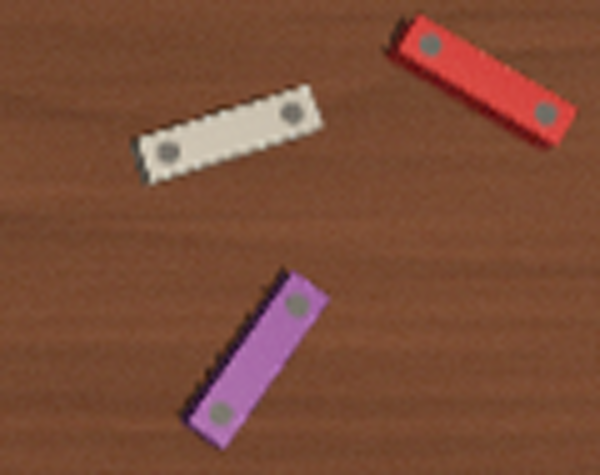

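View pics/c2.png

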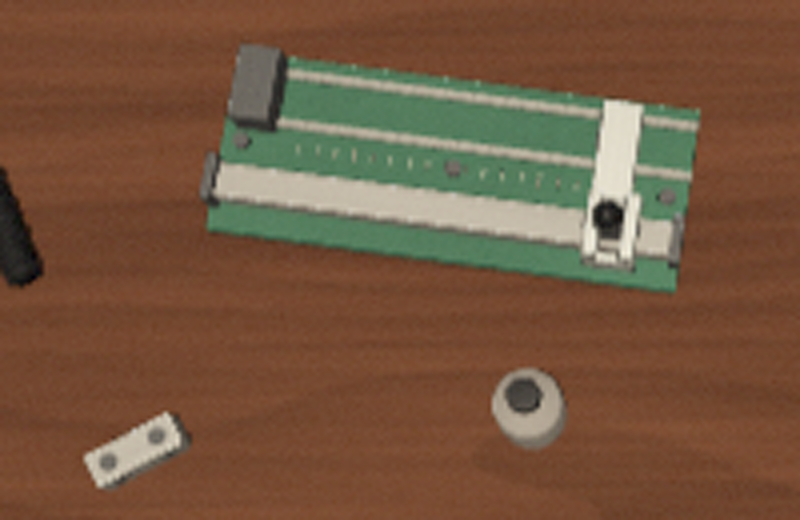

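The crop confirms the long steel bar (crop 235,133) beside the purple and red decoys. Next I'll fit the fixture pose and check it in both views.

```bash
python3 - <<'E'
from h import *
from scipy.optimize import least_squares
g=grab_frame("top");s=grab_frame("scene")
f=s["frame"][:,:,::-1]
F=cv2.resize(f[180:310,190:340],None,fx=5,fy=5,interpolation=2);cv2.imwrite("pics/s1.png",F)
top=[((275,142),(67.5,-170,12)),((269.25,187.75),(-67.5,-170,12)),((151.75,172.5),(-67.5,170,12)),
((100+284/4,115+57/4),(67.5,130,12)),]
def res(p):
    c,sn=np.cos(p[2]),np.sin(p[2]);r=[]
    for uv,q in top:
        x,y,z=np.array(q)/1e3
        r+=list(np.array(proj(g,(p[0]+c*x-sn*y,p[1]+sn*x+c*y,z)))-uv)
    return r
q=least_squares(res,[0.6,0.06,0.1]);print(q.x,np.round(q.fun,1))
p=q.x;np.save("fix.npy",p)
for gg,n,(x0,y0),k in((s,"s1",(190,180),5),(g,"c2",(100,115),4)):
    im=cv2.imread(f"pics/{n}.png");c,sn=np.cos(p[2]),np.sin(p[2])
    for a in [(67.5,-170,12),(-67.5,-170,12),(-67.5,170,12),(67.5,170,12),(19,0,12),(51,0,12),(8,130,48),(62,130,48),(-47,0,34),(-23,0,34)]:
        x,y,z=np.array(a)/1e3
        u,v=proj(gg,(p[0]+c*x-sn*y,p[1]+sn*x+c*y,z))
        cv2.drawMarker(im,(int((u-x0+.5)*k),int((v-y0+.5)*k)),(0,0,255),0,10,1)
    cv2.imwrite(f"pics/{n}m.png",im)
E
```

```text
[ 0.60263321  0.05492605 -0.14344232] [-0.3 -0.1 -0.3 -0.4 -0.8  0.2  1.3  0.3]
```

View pics/s1m.png

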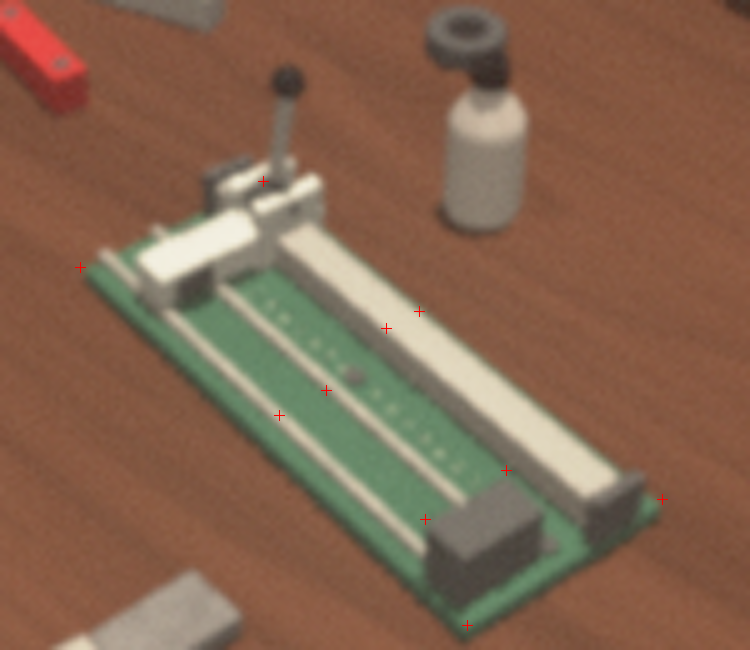

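View pics/c2m.png

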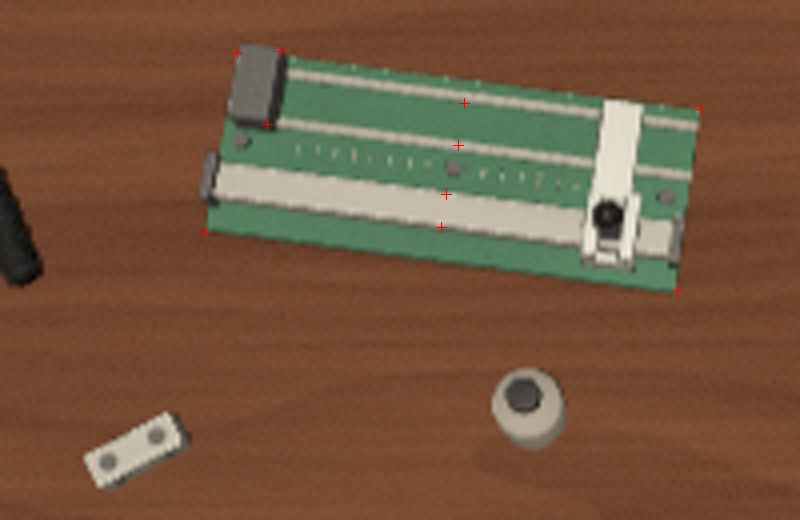

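```bash
cat >> h.py <<'E'
from scipy.spatial.transform import Rotation as R
def Rt(st): 
    w,x,y,z=st["tool_rot"]; return R.from_quat([x,y,z,w]).as_matrix()
def want(target,jawdir):
    "shift (cm, current tool axes) and twist to reach target with tool z along +-jawdir"
    st=state();M=Rt(st);d=M.T@(np.array(target)-st["tool_pos"])*100
    j=M.T@np.array([*jawdir,0.]);a=np.degrees(np.arctan2(j[0],j[2]));a=(a+90)%180-90
    print("t",round(st["time"],2),"pos",np.round(st["tool_pos"],4),"w",round(st["gripper_width"],3),"F",np.round(st["contact_force"],1),"shift cm",np.round(d,2),"twist",round(a,1))
def fixpt(x,y,z):
    p=np.load("fix.npy");c,s=np.cos(p[2]),np.sin(p[2]); return np.array([p[0]+c*x-s*y,p[1]+s*x+c*y,z])
def fixinv(q):
    p=np.load("fix.npy");c,s=np.cos(p[2]),np.sin(p[2]);dx,dy=q[0]-p[0],q[1]-p[1]; return np.array([c*dx+s*dy,-s*dx+c*dy,q[2]])
E
python3 - <<'E'
from h import *
st=state();print(np.round(Rt(st),3))
a=np.radians(16.2)
want((0.409,-0.309,0.15),(np.cos(a),np.sin(a)))
E
```

```text
[[ 0.932 -0.     0.361]
 [-0.361 -0.001  0.932]
 [-0.    -1.    -0.001]]
t 0.3 pos [0.2258 0.5826 0.2309] w 1.001 F [-0.2  0.3 -0.6] shift cm [ 49.3    8.14 -76.51] twist 52.6
```

```bash
python3 -m crank '[[[0.2,4.6,0,-3.8,0],[0.2,4.6,0,-3.8,0],[0.2,4.6,0,-3.8,0],[0.2,4.6,0,-3.8,0],[0.2,4.6,0,-3.8,0],[0.2,4.6,0,-3.8,0],[0.2,4.6,0,-3.8,0],[0.2,4.6,0,-3.8,0]]]'
python3 - <<'E'
from h import *
a=np.radians(16.2)
want((0.409,-0.309,0.19),(np.cos(a),np.sin(a)))
E
```

```text
time: 1.3
tool_pos: [0.4598, 0.1645, 0.2316]
tool_rot: [0.695, -0.695, 0.13, -0.13]
contact_force: [1.4, 1.1, -0.6]
gripper_width: 0.598
t 1.3 pos [0.4598 0.1645 0.2316] w 0.598 F [ 1.4  1.1 -0.6] shift cm [ 12.37   4.14 -45.99] twist 52.6
```

```bash
python3 -m crank '[[[0.2,1.5,0,-5.7,0],[0.2,1.5,0,-5.7,0],[0.2,1.5,0,-5.7,0],[0.2,1.5,0,-5.7,0],[0.2,1.5,0,-5.7,0],[0.2,1.5,0,-5.7,0],[0.2,1.5,0,-5.7,0],[0.2,1,0,-3,0]]]'
python3 -m crank '[[[0.2,0,0.8,0,10.5],[0.2,0,0.8,0,10.5],[0.2,0,0.8,0,10.5],[0.2,0,0.8,0,10.5],[0.2,0,0.8,0,10.5],[0.2,0,0,0,0],[0.2,0,0,0,0]]]'
python3 - <<'E'
from h import *
a=np.radians(16.2)
want((0.409,-0.309,0.05),(np.cos(a),np.sin(a)))
g=grab_frame("wrist");cv2.imwrite("pics/w1.png",g["frame"][:,:,::-1])
print(g["pose"],proj(g,(.409,-.309,.03)))
E
```

```text
time: 2.3
tool_pos: [0.4105, -0.2779, 0.2314]
tool_rot: [-0.695, 0.695, -0.131, 0.131]
contact_force: [0.3, 1.2, 0.0]
gripper_width: 0.602
time: 3.18
tool_pos: [0.4114, -0.2754, 0.1917]
tool_rot: [-0.566, 0.566, -0.423, 0.423]
contact_force: [0.3, -0.6, 0.3]
gripper_width: 0.602
t 3.17 pos [ 0.4114 -0.2754  0.1917] w 0.602 F [ 0.3 -0.6  0.3] shift cm [ 3.15 14.17 -1.19] twist 0.3
[[ 9.59231817e-01 -2.72287436e-01 -7.57223401e-02  3.92182816e-01]
 [ 2.82619513e-01  9.24848876e-01  2.54520664e-01 -2.10688688e-01]
 [ 7.28942225e-04 -2.65544930e-01  9.64098210e-01  3.33954172e-01]
 [ 0.00000000e+00  0.00000000e+00  0.00000000e+00  1.00000000e+00]] (np.float64(244.79554967171543), np.float64(211.4391750008313))
```

View pics/w1.png

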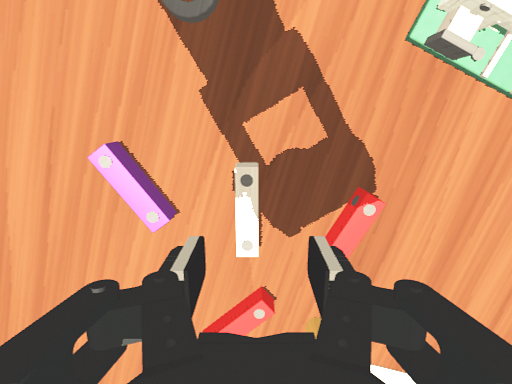

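The wrist view shows the steel bar at (246,210), right where it was predicted, and the red bars lie clear of the jaws. I'll descend to grasp.

```bash
python3 -m crank '[[[0.2,1.6,3.5,-0.6,0],[0.2,1.6,3.5,-0.6,0],[0.2,0,3.5,0,0],[0.2,0,3.5,0,0],[0.2,0,2.5,0,0],[0.2,0,1.7,0,0],[0.2,0,0,0,0]]]'
python3 - <<'E'
from h import *
a=np.radians(16.2)
want((0.409,-0.309,0.008),(np.cos(a),np.sin(a)))
g=grab_frame("wrist");cv2.imwrite("pics/w2.png",g["frame"][:,:,::-1])
E
```

```text
time: 4.1
tool_pos: [0.4082, -0.3088, 0.0084]
tool_rot: [0.566, -0.566, 0.425, -0.423]
contact_force: [0.4, 0.0, -0.6]
gripper_width: 0.598
t 4.1 pos [ 0.4082 -0.3088  0.0084] w 0.598 F [ 0.4  0.  -0.6] shift cm [0.04 0.04 0.07] twist 0.1
```

View pics/w2.png

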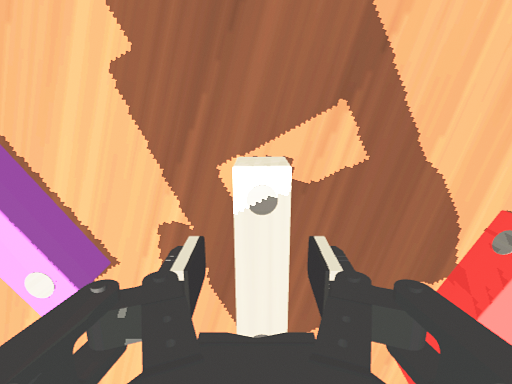

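The bar sits between the pads, columns 233–292 with the pads at 206 and 308. Now closing and lifting.

```bash
python3 -m crank '[[[-1,0,0,0,0],[-1,0,0,0,0],[-1,0,0,0,0],[-1,0,0,0,0],[-1,0,0,0,0],[-1,0,0,0,0]]]'
python3 -m crank '[[[-1,0,-2,0,0],[-1,0,-4,0,0],[-1,0,-4,0,0],[-1,0,-4,0,0],[-1,0,-3,0,0],[-1,0,0,0,0]]]'
python3 - <<'E'
from h import *
g=grab_frame("wrist");cv2.imwrite("pics/w3.png",g["frame"][:,:,::-1])
p=np.load("fix.npy");want(fixpt(.035,.0,.2),(np.cos(p[2]),np.sin(p[2])))
E
```

```text
time: 4.9
tool_pos: [0.41, -0.3104, 0.0111]
tool_rot: [-0.566, 0.566, -0.423, 0.425]
contact_force: [0.8, 1.2, 5.4]
gripper_width: 0.263
time: 5.65
tool_pos: [0.4096, -0.3103, 0.1814]
tool_rot: [-0.566, 0.566, -0.422, 0.426]
contact_force: [-0.3, -0.2, -3.9]
gripper_width: 0.263
t 5.7 pos [ 0.4086 -0.3093  0.179 ] w 0.266 F [ 0.5  0.3 -3.5] shift cm [-28.05  -2.11  32.04] twist 24.5
```

View pics/w3.png

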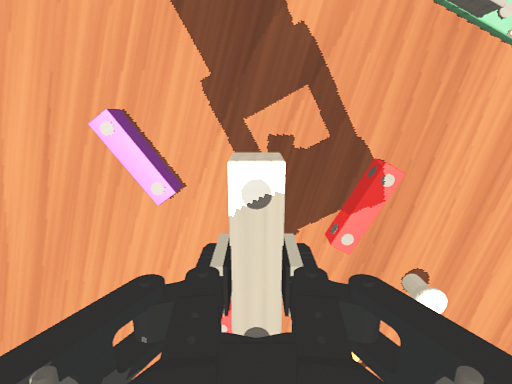

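```bash
python3 -m crank '[[[-1,-3.5,-0.3,4,0],[-1,-3.5,-0.3,4,0],[-1,-3.5,-0.3,4,0],[-1,-3.5,-0.3,4,0],[-1,-3.5,-0.3,4,0],[-1,-3.5,-0.3,4,0],[-1,-3.5,-0.3,4,0],[-1,-2.5,0,3.2,0]]]'
python3 -m crank '[[[-1,0,0,0,8],[-1,0,0,0,8],[-1,0,0,0,8.5],[-1,0,0,0,0],[-1,0,0,0,0]]]'
python3 - <<'E'
from h import *
g=grab_frame("wrist");cv2.imwrite("pics/w4.png",g["frame"][:,:,::-1])
t=grab_frame("top");cv2.imwrite("pics/t4.png",cv2.resize(t["frame"][110:210,130:300,::-1],None,fx=4.5,fy=4.5,interpolation=2))
p=np.load("fix.npy");want(fixpt(.035,.07,.1),(np.cos(p[2]),np.sin(p[2])))
im=g["frame"][:,:,::-1].copy()
for a in [(67.5,170,12),(-67.5,170,12),(8,130,48),(62,130,48),(8,160,48),(62,160,48),(-47,170,34),(-23,170,34),(19,100,17),(51,100,17)]:
    u,v=proj(g,fixpt(*[q/1e3 for q in a]));cv2.drawMarker(im,(int(u),int(v)),(0,0,255),0,10,1)
cv2.imwrite("pics/w4m.png",im)
E
```

```text
time: 6.7
tool_pos: [0.6316, 0.0395, 0.1965]
tool_rot: [-0.565, 0.567, -0.425, 0.422]
contact_force: [0.2, -1.0, -4.0]
gripper_width: 0.269
time: 7.32
tool_pos: [0.6315, 0.0374, 0.1982]
tool_rot: [0.463, -0.464, 0.535, -0.533]
contact_force: [0.0, 0.5, -3.9]
gripper_width: 0.268
t 7.42 pos [0.632  0.0373 0.1993] w 0.265 F [-0.6 -0.5 -3.4] shift cm [-8.32  9.93  0.37] twist 0.1
```

View pics/w4m.png

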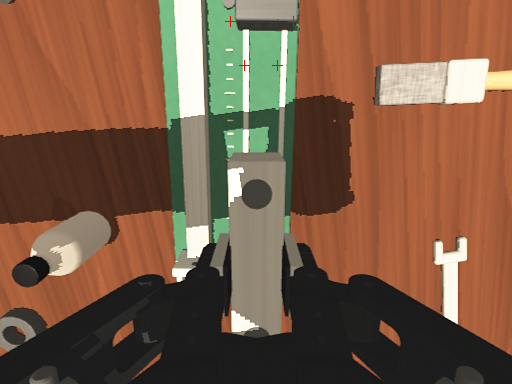

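View pics/t4.png

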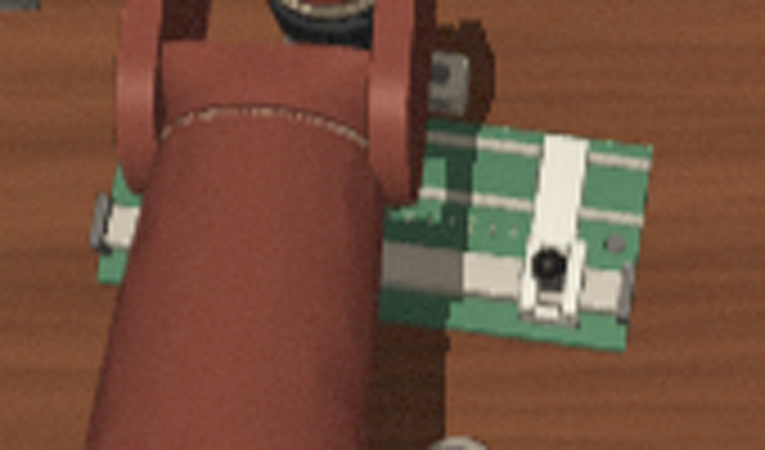

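The wrist view shows my fixture fit sitting a few mm too low in x (lip marks at 244 and 278, real inner edges at about 249 and 282). I'll measure the edges there.

```bash
python3 - <<'E'
from h import *
im=cv2.imread("pics/w4.png")
cv2.imwrite("pics/w4c.png",cv2.resize(im[0:150,160:320],None,fx=5,fy=4,interpolation=2))
for r in [40,60,80,110,130,145]: print(r,im[r,236:294].mean(1).astype(int).tolist())
E
```

```text
40 [144, 144, 143, 144, 145, 140, 157, 243, 254, 253, 253, 254, 250, 88, 144, 145, 145, 145, 146, 144, 145, 145, 146, 145, 145, 147, 145, 147, 147, 146, 146, 144, 143, 146, 144, 145, 144, 143, 142, 143, 144, 143, 142, 142, 133, 200, 251, 252, 252, 253, 251, 200, 137, 142, 143, 143, 143, 144]
60 [144, 143, 142, 142, 140, 137, 158, 245, 255, 254, 254, 255, 253, 133, 140, 141, 141, 142, 144, 142, 143, 141, 142, 142, 141, 141, 141, 142, 142, 142, 142, 141, 143, 142, 142, 142, 142, 142, 142, 143, 141, 142, 141, 139, 167, 244, 254, 253, 253, 252, 225, 135, 142, 143, 141, 140, 139, 140]
80 [144, 144, 145, 141, 142, 139, 135, 240, 255, 254, 254, 254, 241, 130, 144, 144, 144, 143, 142, 142, 142, 140, 141, 141, 142, 141, 143, 141, 141, 141, 142, 141, 141, 143, 142, 143, 143, 143, 143, 144, 144, 144, 143, 132, 233, 255, 253, 253, 254, 250, 82, 144, 143, 143, 144, 144, 142, 142]
110 [143, 143, 141, 135, 135, 132, 156, 250, 255, 255, 255, 255, 243, 85, 144, 141, 135, 138, 137, 138, 139, 140, 116, 53, 55, 56, 56, 56, 57, 60, 60, 60, 61, 61, 60, 62, 63, 62, 62, 57, 57, 54, 57, 100, 143, 140, 139, 143, 120, 54, 58, 62, 63, 63, 62, 62, 63, 62]
130 [143, 141, 142, 141, 140, 140, 139, 249, 255, 255, 255, 255, 245, 136, 142, 144, 145, 145, 145, 145, 144, 145, 144, 143, 143, 142, 141, 144, 144, 145, 146, 122, 54, 60, 61, 62, 62, 60, 61, 61, 61, 60, 83, 124, 140, 139, 142, 122, 71, 61, 63, 63, 63, 62, 63, 63, 61, 56]
145 [141, 143, 143, 144, 143, 140, 162, 249, 255, 254, 255, 254, 199, 135, 141, 143, 144, 144, 143, 144, 143, 141, 142, 143, 144, 146, 146, 146, 146, 146, 148, 123, 57, 62, 62, 63, 62, 62, 60, 63, 61, 63, 101, 141, 139, 139, 135, 103, 58, 63, 63, 63, 63, 63, 63, 62, 60, 53]
```

View pics/w4c.png

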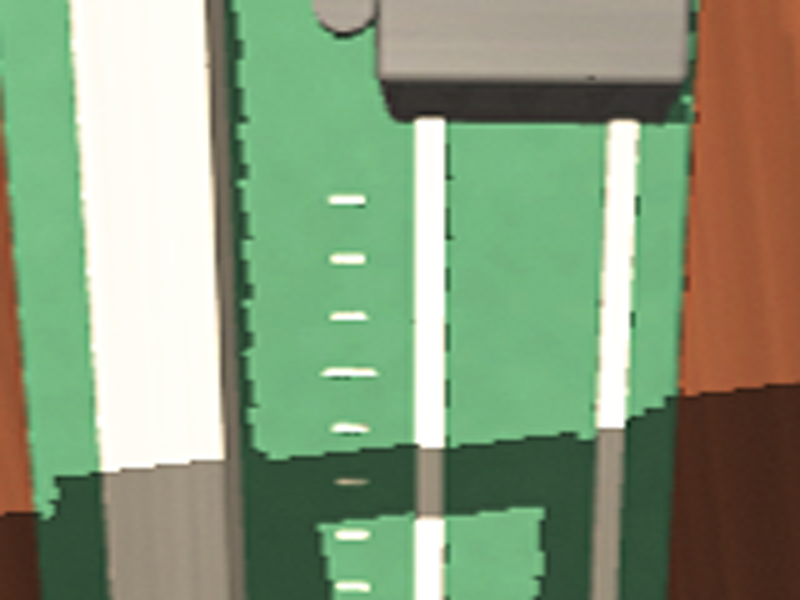

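```bash
python3 - <<'E'
from h import *
from scipy.optimize import least_squares
g=grab_frame("wrist")
p0=np.load("fix.npy")
# pixel x for lip centre lines (x only), anvil corners (both)
L=[((245.8,40),16.5),((245.9,80),16.5),((245.3,145),16.5),((284,40),53.5),((282.9,80),53.5),((280.8,145),53.5)]
A=[((235.8,19.8),(8,130,48)),((297.4,19.8),(62,130,48))]
def loc(p,q):
    c,s=np.cos(p[2]),np.sin(p[2]);dx,dy=q[0]-p[0],q[1]-p[1];return np.array([c*dx+s*dy,-s*dx+c*dy])*1e3
def res(p):
    r=[]
    for (u,v),x in L: r.append(loc(p,onz(g,u,v,.017))[0]-x)
    for (u,v),a in A: r+=list(loc(p,onz(g,u,v,.048))-a[:2])
    return r
q=least_squares(res,p0,x_scale=[.01,.01,.1]);print(p0,q.x,np.round(q.fun,1))
np.save("fix.npy",q.x);p=q.x
want(fixpt(.035,.07,.1),(np.cos(p[2]),np.sin(p[2])))
# part in hand: measured edges relative TCP
st=state();im=cv2.imread("pics/w4.png")
for r in [170,220]: print(r,im[r,220:295].mean(1).astype(int).tolist())
E
```

```text
[ 0.60263321  0.05492605 -0.14344232] [ 0.60620543  0.05688961 -0.15542226] [-0.2  0.1 -0.3 -0.2  0.   0.1  0.7 -0.3 -0.2  0.3]
t 7.47 pos [0.6321 0.0373 0.1997] w 0.263 F [ 0.5 -0.4 -3.5] shift cm [-8.52  9.97  0.76] twist 0.8
170 [61, 60, 61, 60, 62, 58, 52, 169, 252, 255, 255, 255, 255, 255, 255, 254, 254, 254, 254, 254, 254, 254, 255, 254, 123, 131, 131, 131, 131, 131, 132, 132, 131, 132, 133, 134, 134, 133, 134, 133, 134, 133, 133, 132, 131, 131, 132, 134, 136, 138, 138, 137, 136, 137, 137, 135, 134, 135, 134, 135, 135, 137, 138, 138, 135, 110, 58, 64, 63, 63, 63, 59, 50, 42, 43]
220 [141, 142, 140, 142, 142, 140, 141, 140, 134, 124, 133, 136, 136, 136, 137, 136, 135, 136, 136, 133, 132, 132, 131, 132, 131, 130, 131, 131, 131, 131, 133, 132, 133, 132, 134, 135, 136, 135, 135, 135, 135, 134, 133, 132, 131, 130, 132, 132, 136, 137, 137, 137, 136, 137, 136, 135, 135, 134, 135, 134, 136, 139, 137, 129, 128, 136, 137, 136, 134, 109, 89, 102, 102, 100, 100]
```

```bash
python3 -m crank '[[[-1,-4.2,1,0.4,0.8],[-1,-4.2,3,0.4,0],[-1,0,4,0,0],[-1,0,3,0,0],[-1,0,3,0,0],[-1,0,1.5,0,0],[-1,0,0,0,0],[-1,0,0,0,0]]]'
python3 - <<'E'
from h import *
p=np.load("fix.npy");want(fixpt(.035,.07,.023),(np.cos(p[2]),np.sin(p[2])))
g=grab_frame("wrist");im=g["frame"][:,:,::-1].copy();cv2.imwrite("pics/w5.png",im)
t=grab_frame("scene");cv2.imwrite("pics/s5.png",cv2.resize(t["frame"][180:310,190:340,::-1],None,fx=5,fy=4.6,interpolation=2))
E
```

```text
time: 8.48
tool_pos: [0.6541, 0.1193, 0.0471]
tool_rot: [-0.46, 0.458, -0.537, 0.538]
contact_force: [0.1, 0.8, -3.4]
gripper_width: 0.263
t 8.47 pos [0.6541 0.1193 0.0471] w 0.263 F [ 0.1  0.8 -3.4] shift cm [-0.09  2.41 -0.28] twist -0.1
```

View pics/w5.png

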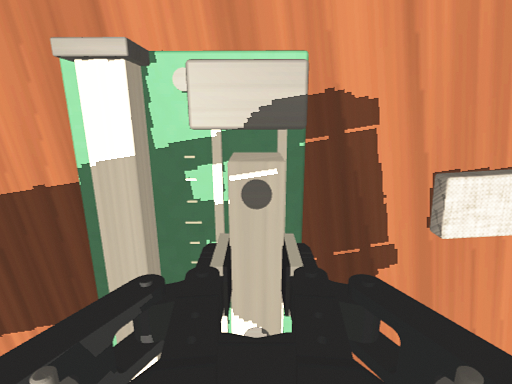

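View pics/s5.png

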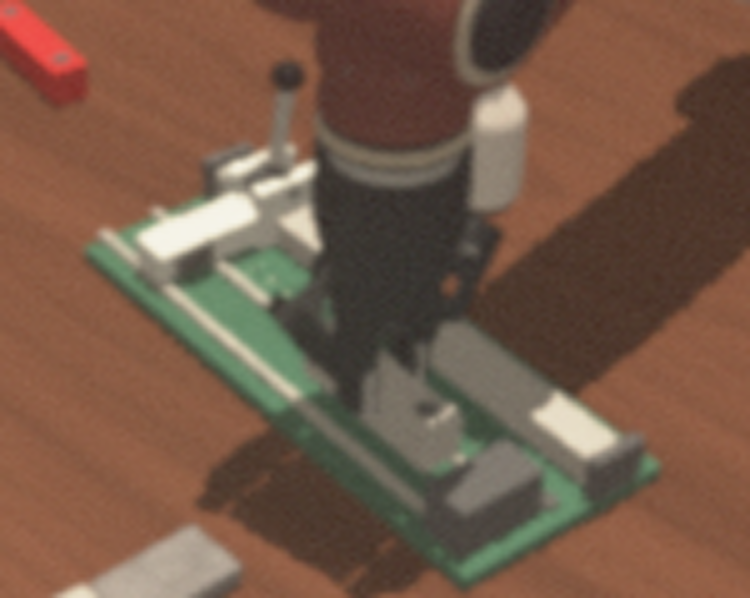

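```bash
python3 - <<'E'
from h import *
g=grab_frame("wrist")
for (u,v),z in [((190.5,128.5),.048),((305.5,128.5),.048),((188.5,61),.048),((307.5,61),.048),((217,145),.017),((282.5,145),.017),((228.5,161),.0665),((285.5,161),.0665)]:
    print(u,v,np.round(fixinv(onz(g,u,v,z))*1e3,1))
print(np.round(fixinv(state()["tool_pos"])*1e3,1))
im=cv2.imread("pics/w5.png");cv2.imwrite("pics/w5c.png",cv2.resize(im[40:190,170:320],None,fx=5,fy=4,interpolation=2))
E
```

```text
190.5 128.5 [  7.9 130.   48. ]
305.5 128.5 [ 60.2 129.9  48. ]
188.5 61 [  8.8 158.3  48. ]
307.5 61 [ 59.9 158.2  48. ]
217 145 [ 15.9 119.5  17. ]
282.5 145 [ 52.6 119.5  17. ]
228.5 161 [ 26.4 117.9  66.5]
285.5 161 [ 49.6 117.9  66.5]
[37.6 69.1 47.2]
```

View pics/w5c.png

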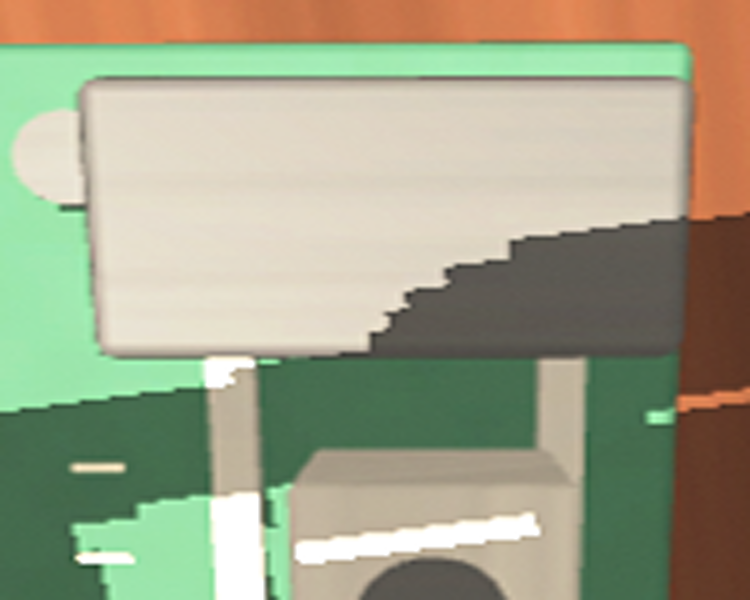

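```bash
python3 -m crank '[[[-1,0,0,-0.35,0],[-1,0,1,0,0],[-1,0,0.7,0,0],[-1,0,0,0,0],[-1,0,0,0,0]]]'
python3 -m crank '[[[-1,0,0.3,0,0],[-1,0,0.2,0,0],[-1,0,0,0,0]]]'
python3 - <<'E'
from h import *
print(np.round(fixinv(state()["tool_pos"])*1e3,1))
E
```

```text
time: 9.25
tool_pos: [0.6494, 0.1198, 0.0281]
tool_rot: [0.459, -0.459, 0.538, -0.538]
contact_force: [0.4, -0.0, -3.9]
gripper_width: 0.263
time: 9.62
tool_pos: [0.6495, 0.1198, 0.0233]
tool_rot: [-0.459, 0.459, -0.538, 0.538]
contact_force: [-0.7, 0.3, -4.7]
gripper_width: 0.266
[33.  68.8 23.3]
```

```bash
python3 -m crank '[[[-1,0,0.1,0,0],[-1,0,0,0,0]]]'; python3 -m crank '[[[-1,0,0.1,0,0],[-1,0,0,0,0]]]'
python3 - <<'E'
from h import *
g=grab_frame("wrist");im=g["frame"][:,:,::-1].copy();cv2.imwrite("pics/w6.png",cv2.resize(im[60:260,150:350],None,fx=3.5,fy=3,interpolation=2))
E
```

```text
time: 9.88
tool_pos: [0.6495, 0.1199, 0.0232]
tool_rot: [-0.459, 0.459, -0.538, 0.538]
contact_force: [-1.8, 0.1, 2.6]
gripper_width: 0.265
time: 10.12
tool_pos: [0.6495, 0.1199, 0.0231]
tool_rot: [0.459, -0.459, 0.538, -0.538]
contact_force: [-6.7, -0.9, 8.4]
gripper_width: 0.261
```

View pics/w6.png

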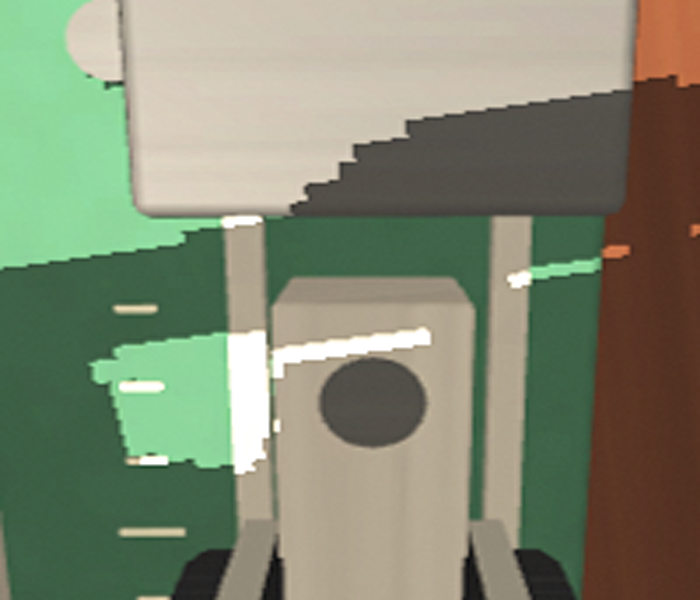

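The bar is in the channel, centred between the lips (crop columns 265–490) and touching the floor. I'll release it and lift.

```bash
python3 -m crank '[[[0,0,-0.1,0,0],[0,0,0,0,0],[0,0,0,0,0],[0,0,0,0,0]]]'; python3 -m crank '[[[0,0,-2,0,0],[0,0,-5,0,0],[0,0,-5,0,0],[0,0,-5,0,0],[0,0,0,0,0],[0,0,0,0,0]]]'
python3 - <<'E'
from h import *
p=np.load("fix.npy");want(fixpt(.0342,-.2,.2),(np.cos(p[2]),np.sin(p[2])))
g=grab_frame("wrist");im=g["frame"][:,:,::-1].copy();cv2.imwrite("pics/w7.png",im)
t=grab_frame("scene");cv2.imwrite("pics/s7.png",cv2.resize(t["frame"][160:310,190:340,::-1],None,fx=4,fy=4,interpolation=2))
E
```

```text
time: 10.68
tool_pos: [0.6494, 0.1198, 0.0221]
tool_rot: [-0.459, 0.459, -0.538, 0.538]
contact_force: [-0.4, 0.1, -0.1]
gripper_width: 0.499
time: 11.42
tool_pos: [0.6494, 0.1198, 0.1932]
tool_rot: [-0.46, 0.459, -0.537, 0.538]
contact_force: [0.5, -0.9, 0.5]
gripper_width: 0.501
t 11.43 pos [0.6494 0.1198 0.1932] w 0.501 F [ 0.5 -0.9  0.5] shift cm [26.88 -0.69  0.16] twist -0.1
```

View pics/w7.png

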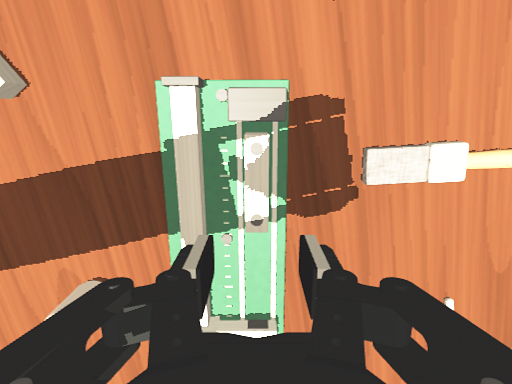

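View pics/s7.png

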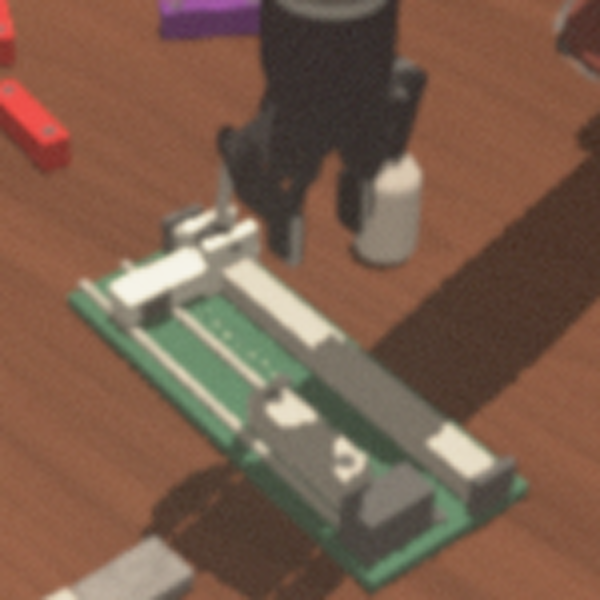

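```bash
python3 - <<'E'
from h import *
g=grab_frame("top")
for u,v in [(604,102),(642,102),(592,190),(630,196)]: print(np.round(fixinv(onz(g,100+u/4-.5,115+v/4-.5,.042))*1e3,1))
for u,v in [(700,108),(677,291),(207,230)]: print(np.round(fixinv(onz(g,100+u/4-.5,115+v/4-.5,.012))*1e3,1))
p=np.load("fix.npy");want(fixpt(.0345,-.19,.2),(np.cos(p[2]),np.sin(p[2])))
E
```

```text
[  53.2 -103.6   42. ]
[  56.9 -130.2   42. ]
[ -11.2 -104.4   42. ]
[ -11.9 -131.3   42. ]
[  67.3 -170.9   12. ]
[ -68.4 -172.6   12. ]
[-70.5 166.2  12. ]
t 11.57 pos [0.6483 0.1197 0.1902] w 0.505 F [ 0.5 -0.  -0.2] shift cm [25.86 -0.96  0.3 ] twist -0.1
```

```bash
python3 -m crank '[[[-1,4.5,0,0,0],[-1,4.8,0,0.1,0],[-1,4.8,0,0.1,0],[-1,4.8,0,0,0],[-1,4.5,0,0,0],[-1,0,0,0,0],[-1,0,0,0,0]]]'
python3 - <<'E'
from h import *
p=np.load("fix.npy");want(fixpt(.0345,-.165,.024),(np.cos(p[2]),np.sin(p[2])))
g=grab_frame("wrist");im=g["frame"][:,:,::-1].copy();cv2.imwrite("pics/w8.png",im)
for (u,v),z in [((240,200),.042)]: print(fixinv(onz(g,u,v,z)))
for a in [(57,-130,42),(-13,-130,42),(57,-102,42),(-35,-170,34)]: print(a,proj(g,fixpt(*[q/1e3 for q in a])))
E
```

```text
time: 12.45
tool_pos: [0.6143, -0.1112, 0.191]
tool_rot: [0.459, -0.459, 0.538, -0.537]
contact_force: [-0.5, 0.7, -1.2]
gripper_width: -0.001
t 12.45 pos [ 0.6143 -0.1112  0.191 ] w -0.001 F [-0.5  0.7 -1.2] shift cm [ 0.03 16.7   0.08] twist -0.1
[ 0.01748022 -0.18010828  0.042     ]
(57, -130, 42) (np.float64(280.72151026886735), np.float64(149.17935211956208))
(-13, -130, 42) (np.float64(207.07553998484792), np.float64(149.34731502228004))
(57, -102, 42) (np.float64(281.2917861240038), np.float64(118.74957208146735))
(-35, -170, 34) (np.float64(188.34207947096485), np.float64(188.31874110364615))
```

View pics/w8.png

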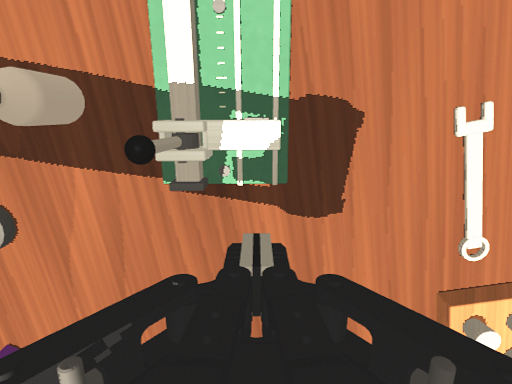

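The wrist view shows the arm's rear edge at row 149, i.e. y = -130 mm as measured, and the fingers are clear behind it. I'll descend and push.

```bash
python3 -m crank '[[[-1,0,4.5,0,0],[-1,0,4.5,0,0],[-1,0,4,0,0],[-1,0,2.5,0,0],[-1,0,1.1,0.1,0],[-1,0,0,0,0],[-1,0,0,0,0]]]'
python3 -m crank '[[[-1,-1,0,0,0],[-1,-1,0,0,0],[-1,-0.5,0,0,0],[-1,-0.5,0,0,0],[-1,-0.5,0,0,0],[-1,0,0,0,0]]]'
python3 - <<'E'
from h import *
print(np.round(fixinv(state()["tool_pos"])*1e3,1))
g=grab_frame("wrist");im=g["frame"][:,:,::-1].copy();cv2.imwrite("pics/w9.png",im)
E
```

```text
time: 13.38
tool_pos: [0.617, -0.1118, 0.028]
tool_rot: [-0.46, 0.459, -0.537, 0.538]
contact_force: [0.5, 1.0, 0.0]
gripper_width: 0.002
time: 14.12
tool_pos: [0.6213, -0.0767, 0.0262]
tool_rot: [0.46, -0.459, 0.538, -0.537]
contact_force: [-0.1, 0.0, 0.0]
gripper_width: -0.003
[  35.6 -129.6   26.2]
```

View pics/w9.png

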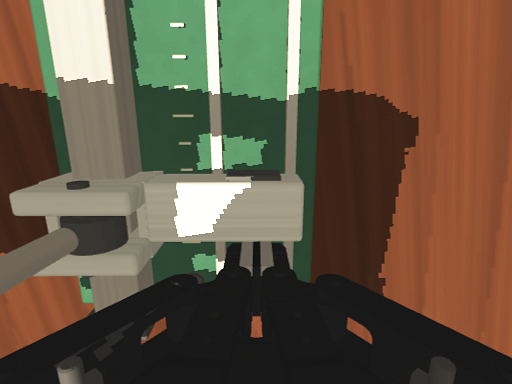

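```bash
python3 -m crank '[[[-1,-1,0,0,0],[-1,-1,0,0,0],[-1,-1,0,0,0],[-1,-1,0,0,0],[-1,-1,0,0,0],[-1,-1,0,0,0],[-1,-1,0,0,0],[-1,0,0,0,0]]]'
python3 - <<'E'
from h import *
print(np.round(fixinv(state()["tool_pos"])*1e3,1))
g=grab_frame("wrist");im=g["frame"][:,:,::-1].copy();cv2.imwrite("pics/w10.png",im)
E
```

```text
time: 15.18
tool_pos: [0.6327, -0.0068, 0.0264]
tool_rot: [0.46, -0.459, 0.538, -0.537]
contact_force: [0.4, -0.1, 0.2]
gripper_width: -0.0
[ 36.  -58.8  26.4]
```

View pics/w10.png

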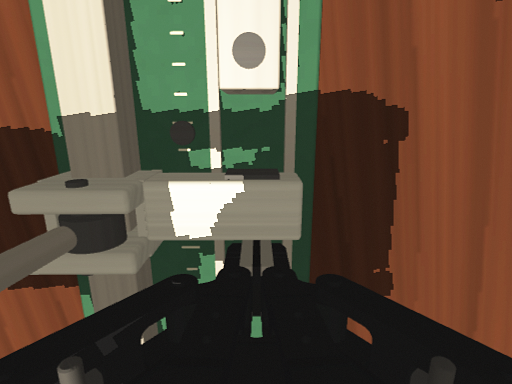

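The stop is sliding with the fingers and the bar is ahead of it (bottom edge at row 90). Continuing.

```bash
python3 -m crank '[[[-1,-1,0,0,0],[-1,-1,0,0,0],[-1,-1,0,0,0],[-1,-0.6,0,0,0],[-1,-0.4,0,0,0],[-1,0,0,0,0]]]'
python3 -m crank '[[[-1,-0.2,0,0,0],[-1,-0.2,0,0,0],[-1,0,0,0,0]]]'
python3 -m crank '[[[-1,-0.2,0,0,0],[-1,0,0,0,0]]]'
python3 - <<'E'
from h import *
print(np.round(fixinv(state()["tool_pos"])*1e3,1))
g=grab_frame("wrist");im=g["frame"][:,:,::-1].copy();cv2.imwrite("pics/w11.png",im)
E
```

```text
time: 15.98
tool_pos: [0.6388, 0.0318, 0.0266]
tool_rot: [-0.46, 0.459, -0.538, 0.538]
contact_force: [-0.2, -1.8, 0.6]
gripper_width: 0.004
time: 16.35
tool_pos: [0.6393, 0.0349, 0.0266]
tool_rot: [-0.459, 0.459, -0.537, 0.538]
contact_force: [1.1, -5.2, 1.2]
gripper_width: -0.001
time: 16.6
tool_pos: [0.6396, 0.037, 0.0266]
tool_rot: [-0.459, 0.459, -0.537, 0.538]
contact_force: [0.0, -5.9, 3.1]
gripper_width: 0.001
[ 36.1 -14.5  26.6]
```

View pics/w11.png

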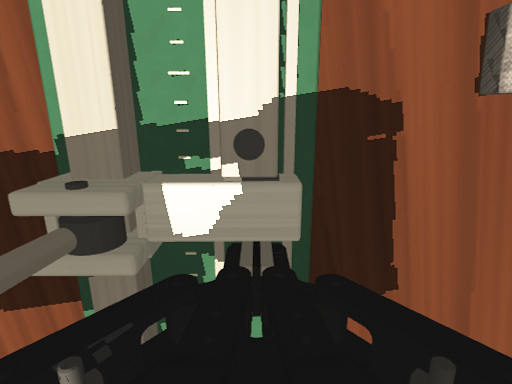

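```bash
for i in 1 2; do :; done; python3 -m crank '[[[-1,-0.2,0,0,0],[-1,-0.2,0,0,0],[-1,0,0,0,0]]]'
python3 -m crank '[[[-1,-0.2,0,0,0],[-1,0,0,0,0]]]'
python3 -m crank '[[[-1,-0.15,0,0,0],[-1,0,0,0,0]]]'
python3 -m crank '[[[-1,-0.15,0,0,0],[-1,0,0,0,0]]]'
```

```text
time: 17.02
tool_pos: [0.64, 0.0398, 0.0266]
tool_rot: [-0.459, 0.46, -0.537, 0.538]
contact_force: [-0.3, -8.2, 2.4]
gripper_width: 0.003
time: 17.27
tool_pos: [0.6401, 0.0398, 0.0266]
tool_rot: [-0.458, 0.461, -0.536, 0.539]
contact_force: [-2.7, -15.1, 5.1]
gripper_width: 0.0
time: 17.52
tool_pos: [0.64, 0.0399, 0.0266]
tool_rot: [-0.457, 0.462, -0.536, 0.539]
contact_force: [-3.1, -19.9, 5.7]
gripper_width: -0.002
time: 17.77
tool_pos: [0.6401, 0.0399, 0.0267]
tool_rot: [-0.456, 0.463, -0.535, 0.54]
contact_force: [-4.3, -23.4, 5.3]
gripper_width: -0.001
```

The stop is solid: force rises to 23 N with no further motion. I'll check for gaps, then back off.

```bash
python3 - <<'E'
from h import *
g=grab_frame("wrist");im=g["frame"][:,:,::-1].copy()
cv2.imwrite("pics/w12.png",im)
t=grab_frame("scene");cv2.imwrite("pics/s12.png",cv2.resize(t["frame"][180:310,190:340,::-1],None,fx=5,fy=4.6,interpolation=2))
E
python3 -m crank '[[[-1,0.5,0,0,0],[-1,1,0,0,0],[-1,1.5,0,0,0],[-1,1.5,-1,0,0],[-1,0,-4,0,0],[-1,0,-5,0,0],[-1,0,-5,0,0],[-1,0,0,0,0]]]'
python3 - <<'E'
from h import *
g=grab_frame("wrist");im=g["frame"][:,:,::-1].copy();cv2.imwrite("pics/w13.png",im)
print(np.round(fixinv(state()["tool_pos"])*1e3,1))
E
```

```text
time: 18.88
tool_pos: [0.6371, 0.001, 0.1838]
tool_rot: [-0.462, 0.456, -0.535, 0.541]
contact_force: [0.4, -0.2, -0.8]
gripper_width: -0.003
[ 37.4 -50.5 180.2]
```

View pics/s12.png

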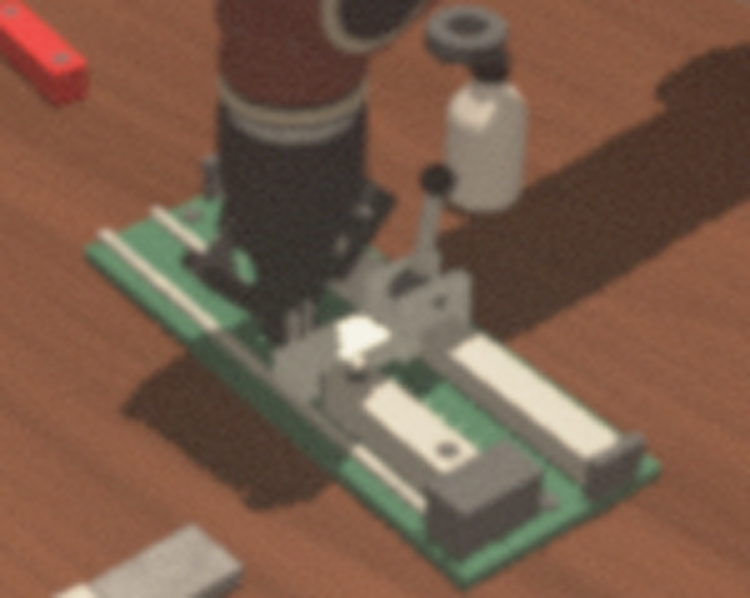

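View pics/w13.png

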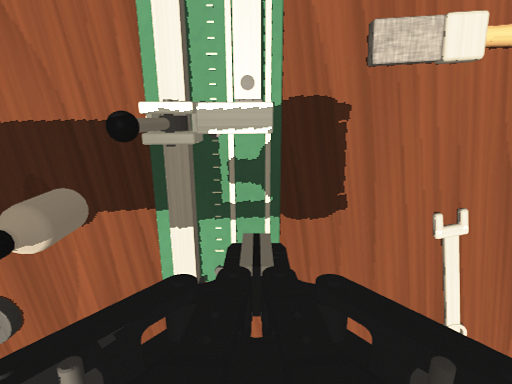

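```bash
python3 - <<'E'
from h import *
g=grab_frame("top");w=grab_frame("wrist")
print("oil",np.round(fixinv(onz(g,231,213,.11))*1e3), "ball pred",proj(w,fixpt(-.048,.01,.124)))
print("ball obs",np.round(fixinv(onz(w,122.5,126,.124))*1e3,1))
p=np.load("fix.npy");want(fixpt(-.095,.01,.115),(np.cos(p[2]),np.sin(p[2])))
E
```

```text
oil [-169.  -86.  110.] ball pred (np.float64(121.61753453970755), np.float64(125.35032195956184))
ball obs [-47.5   9.6 124. ]
t 19.02 pos [0.6331 0.0016 0.1756] w -0.003 F [-0.9 -0.3 -0.3] shift cm [ -6.03   6.08 -13.02] twist -0.1
```

```bash
python3 -m crank '[[[-1,-2,0,-4.4,0],[-1,-2,0,-4.3,0],[-1,-2,0,-4.3,0],[-1,0,0,0,0],[-1,0,3,0,0],[-1,0,2.9,0,0],[-1,0,0,0,0]]]'
python3 - <<'E'
from h import *
g=grab_frame("wrist");im=g["frame"][:,:,::-1].copy();cv2.imwrite("pics/w14.png",im)
t=grab_frame("scene");cv2.imwrite("pics/s14.png",cv2.resize(t["frame"][160:310,190:340,::-1],None,fx=4,fy=4,interpolation=2))
print(np.round(fixinv(state()["tool_pos"])*1e3,1))
E
```

```text
time: 19.9
tool_pos: [0.5124, 0.0808, 0.1133]
tool_rot: [0.457, -0.461, 0.54, -0.536]
contact_force: [-1.0, -0.3, 0.3]
gripper_width: 0.004
[-93.9   9.7 117.1]
```

View pics/w14.png

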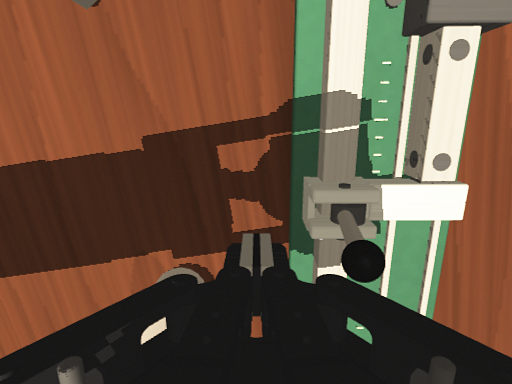

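View pics/s14.png

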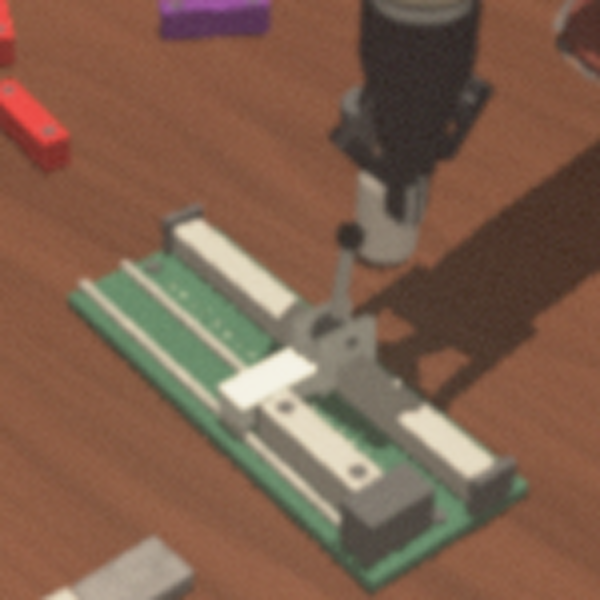

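```bash
python3 -m crank '[[[-1,0,0,1.2,0],[-1,0,0,1.2,0],[-1,0,0,1.2,0],[-1,0,0,1.2,0],[-1,0,0.2,1,0],[-1,0,0.4,1,0],[-1,0,0.5,0.8,0],[-1,0,0,0,0]]]'
python3 - <<'E'
from h import *
g=grab_frame("wrist");im=g["frame"][:,:,::-1].copy();cv2.imwrite("pics/w15.png",im)
t=grab_frame("scene");cv2.imwrite("pics/s15.png",cv2.resize(t["frame"][160:310,190:340,::-1],None,fx=4,fy=4,interpolation=2))
print(np.round(fixinv(state()["tool_pos"])*1e3,1))
E
```

```text
time: 21.0
tool_pos: [0.5896, 0.0694, 0.1051]
tool_rot: [0.459, -0.46, 0.538, -0.537]
contact_force: [-0.7, 0.6, 0.3]
gripper_width: -0.002
[-18.5   9.9 105.7]
```

View pics/w15.png

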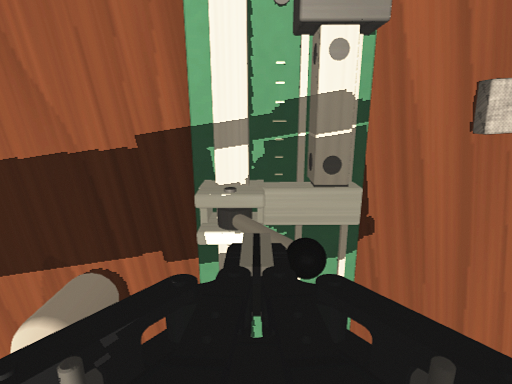

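View pics/s15.png

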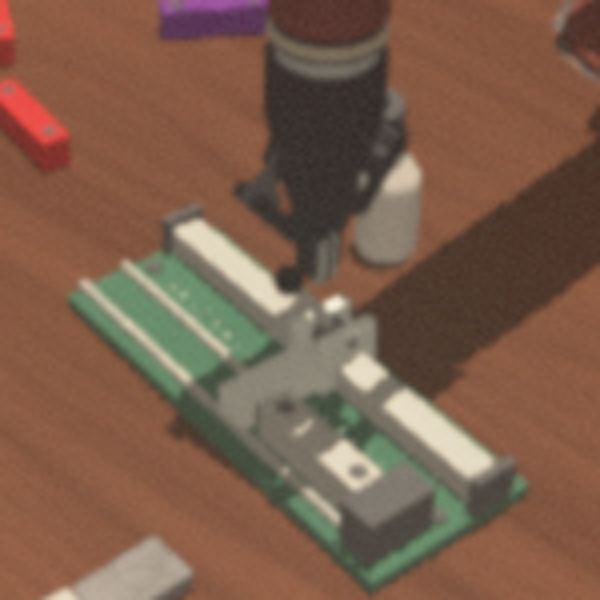

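```bash
cat >> h.py <<'E'
def ball(u,v,yh=.0096):
    g=grab_frame("wrist");o,d=ray(g,u,v)
    o2=fixinv(o);d2=fixinv(o+d)-o2; t=(yh-o2[1])/d2[1]; b=o2+t*d2
    print("ball",np.round(b*1e3,1),"r",np.hypot(b[0]+.035,b[2]-.05),"phi",np.degrees(np.arctan2(b[0]+.035,b[2]-.05)), "tcp",np.round(fixinv(state()["tool_pos"])*1e3,1))
E
python3 -c "
from h import *
ball(307,258)"
```

```text
ball [  6.    9.6 113.2] r 0.07533783663723122 phi 32.95396668425022 tcp [-18.5   9.9 106. ]
```

```bash
python3 -m crank '[[[-1,0,0.4,0.6,0],[-1,0,0.5,0.6,0],[-1,0,0.6,0.6,0],[-1,0,0,0,0]]]'
python3 - <<'E'
from h import *
g=grab_frame("wrist");im=g["frame"][:,:,::-1].copy();cv2.imwrite("pics/w16.png",im)
print(np.round(fixinv(state()["tool_pos"])*1e3,1))
E
```

```text
time: 21.65
tool_pos: [0.6075, 0.0665, 0.0903]
tool_rot: [0.459, -0.46, 0.538, -0.537]
contact_force: [-0.4, -0.3, -0.2]
gripper_width: -0.001
[-0.3  9.8 90.6]
```

View pics/w16.png

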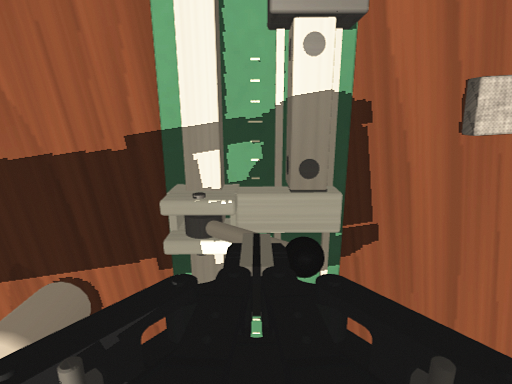

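```bash
python3 -m crank '[[[-1,0,-2,0,0],[-1,0,-2,0,0],[-1,0,0,1.6,0],[-1,0,0,1.7,0],[-1,0,0,0,0],[-1,0,0,0,0]]]'
python3 - <<'E'
from h import *
g=grab_frame("wrist");im=g["frame"][:,:,::-1].copy();cv2.imwrite("pics/w17.png",im)
print(np.round(fixinv(state()["tool_pos"])*1e3,1))
t=grab_frame("scene");cv2.imwrite("pics/s17.png",cv2.resize(t["frame"][160:310,190:340,::-1],None,fx=4,fy=4,interpolation=2))
E
```

```text
time: 22.45
tool_pos: [0.6401, 0.0616, 0.1323]
tool_rot: [-0.46, 0.459, -0.537, 0.538]
contact_force: [-0.1, 0.2, 0.1]
gripper_width: 0.004
[ 32.5   9.9 131.9]
```

View pics/s17.png

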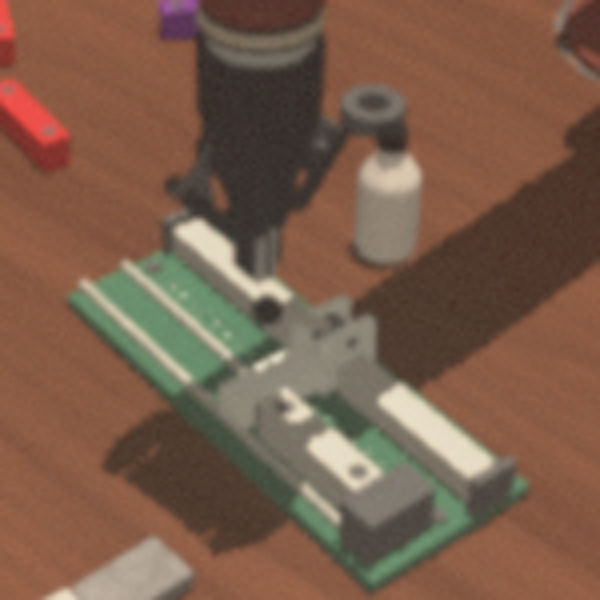

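View pics/w17.png

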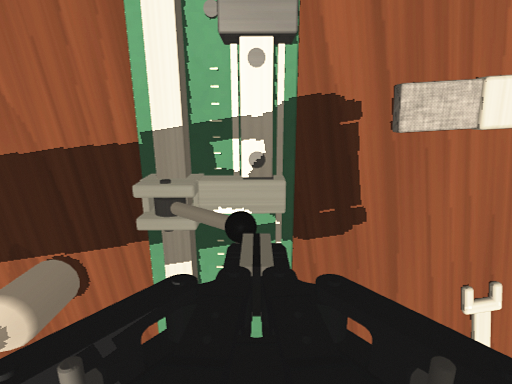

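```bash
python3 -m crank '[[[-1,0,1,-0.3,0],[-1,0,1,0,0],[-1,0,0.7,0,0],[-1,0,0.7,0,0],[-1,0,0.7,0,0],[-1,0,0,0,0]]]'
python3 -m crank '[[[-1,0,0.6,0,0],[-1,0,0.5,0,0],[-1,0,0.3,0,0],[-1,0,0,0,0]]]'
python3 - <<'E'
from h import *
print(np.round(fixinv(state()["tool_pos"])*1e3,1))
g=grab_frame("wrist");im=g["frame"][:,:,::-1].copy();cv2.imwrite("pics/w18.png",im)
E
```

```text
time: 23.3
tool_pos: [0.6369, 0.0619, 0.0898]
tool_rot: [0.459, -0.46, 0.538, -0.537]
contact_force: [1.1, -0.4, 1.4]
gripper_width: -0.001
time: 23.8
tool_pos: [0.636, 0.0621, 0.075]
tool_rot: [0.459, -0.46, 0.538, -0.537]
contact_force: [-0.0, 0.3, -0.1]
gripper_width: 0.0
[28.7  9.8 75. ]
```

View pics/w18.png

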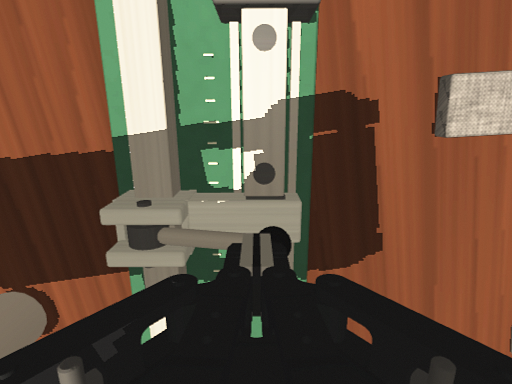

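```bash
python3 -m crank '[[[-1,0,0.3,0,0],[-1,0,0.2,0,0],[-1,0,0,0,0]]]'
python3 -m crank '[[[-1,0,0.2,0,0],[-1,0,0.2,0,0],[-1,0,0,0,0]]]'
python3 -m crank '[[[-1,0,0.2,0,0],[-1,0,0,0,0]]]'
```

```text
time: 24.22
tool_pos: [0.6373, 0.0622, 0.0721]
tool_rot: [0.459, -0.459, 0.538, -0.538]
contact_force: [-2.1, 0.2, 4.8]
gripper_width: -0.003
time: 24.6
tool_pos: [0.6379, 0.0622, 0.0711]
tool_rot: [-0.46, 0.459, -0.537, 0.538]
contact_force: [-7.3, -0.1, 16.5]
gripper_width: 0.001
time: 24.85
tool_pos: [0.6382, 0.0622, 0.0705]
tool_rot: [-0.46, 0.459, -0.537, 0.538]
contact_force: [-11.4, 0.2, 22.5]
gripper_width: -0.001
```

```bash
python3 -m crank '[[[-1,0,-1.5,0,0],[-1,0,-4,0,0],[-1,-0,-4,-2,0],[-1,0,-2,-4,0],[-1,0,0,0,0],[-1,0,0,0,0]]]'
python3 - <<'E'
from h import *
print(np.round(fixinv(state()["tool_pos"])*1e3,1))
g=grab_frame("wrist");im=g["frame"][:,:,::-1].copy();cv2.imwrite("pics/w19.png",im)
t=grab_frame("scene");cv2.imwrite("pics/s19.png",cv2.resize(t["frame"][180:310,190:340,::-1],None,fx=5,fy=4.6,interpolation=2))
for lev in (1.2,1.38,1.5,1.57):
    f=lev-np.radians(10);print(lev,proj(g,fixpt(-.035+.075*np.sin(f),.0096,.05+.075*np.cos(f))))
E
```

```text
time: 25.6
tool_pos: [0.5778, 0.0713, 0.1797]
tool_rot: [0.459, -0.459, 0.538, -0.538]
contact_force: [-0.5, -0.5, -0.5]
gripper_width: -0.002
[-30.3   9.9 179.7]
1.2 (np.float64(331.00006627565426), np.float64(201.47570772745686))
1.38 (np.float64(334.6695533714866), np.float64(197.4237840165383))
1.5 (np.float64(335.3346677928945), np.float64(194.77463655824647))
1.57 (np.float64(335.11821769818613), np.float64(193.26900023373457))
```

View pics/w19.png

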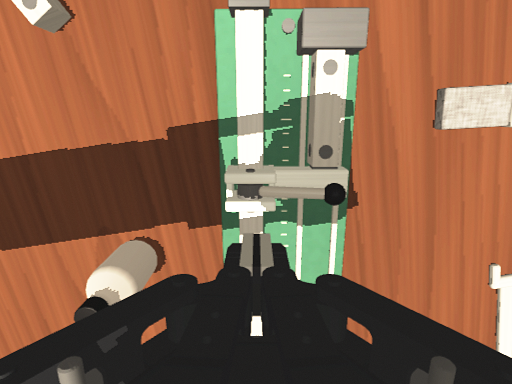

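View pics/s19.png

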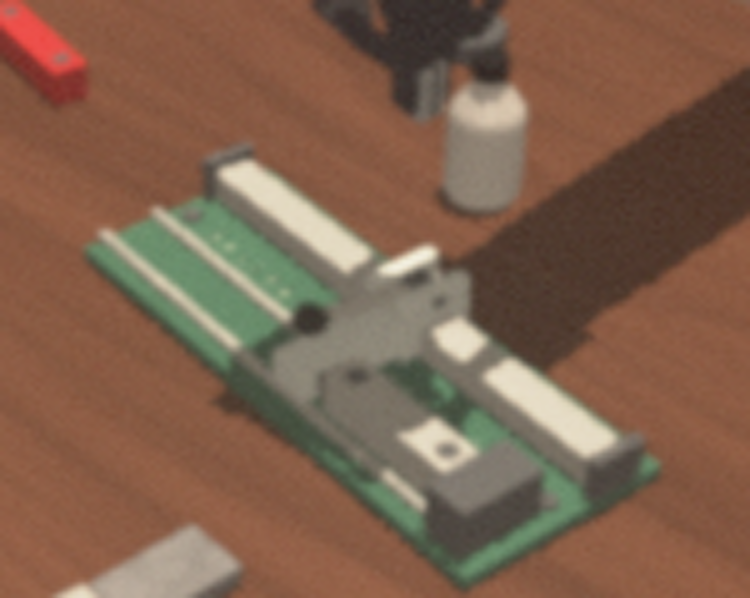

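```bash
python3 - <<'E'
from h import *
def blob(im,x0,y0,x1,y1,th):
    s=im[y0:y1,x0:x1].max(2);m=(s<th).astype(np.uint8)
    n,l,st,c=cv2.connectedComponentsWithStats(m);i=1+np.argmax(st[1:,4]);return c[i]+[x0,y0],st[i]
g=grab_frame("wrist");s=grab_frame("scene")
w,a=blob(g["frame"],318,175,352,215,45);print(w,a)
v,b=blob(s["frame"],242,235,262,260,75);print(v,b)
P,e=tri(g,w,s,v);q=fixinv(P);print(np.round(q*1e3,1),e,"phi+10",np.arctan2(q[0]+.035,q[2]-.05)+.1745)
o,d=ray(g,*w);o2=fixinv(o);d2=fixinv(o+d)-o2;q=o2+d2*(.0096-o2[1])/d2[1];print(np.round(q*1e3,1),np.arctan2(q[0]+.035,q[2]-.05)+.1745)
# stop and part edges check: arm front edge near part, part end rows
cv2.imwrite("pics/w19c.png",cv2.resize(g["frame"][0:215,290:370,::-1],None,fx=5,fy=2.7,interpolation=2))
E
```

```text
[334.38337802 193.92493298] [  7   8  21  22 373]
[251.6  249.04] [ 7 12  6  5 25]
[37.3  9.9 64.1] 0.0011812556001980904 phi+10 1.5528271136720222
[37.4  9.6 65.1] 1.53945065347687
```

View pics/w19c.png

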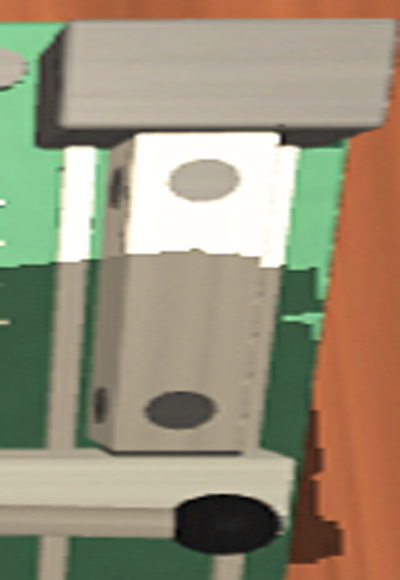

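```bash
python3 -c "
from plant import *
job_done()
s=state();print(s['time'],s['contact_force'])"
```

```text
the job is handed in; nothing more can be done
the job is handed in; nothing more can be done
```

I set the stop from the longer steel part, clamped it with the lever fully down, and handed the job in at about 26 s of the 67 s limit. No verdict is reported, so what follows is my own checking.

- **Part:** I laid the longer bar in the channel about 10 mm short of the anvil. I then slid the stop up with the fingers shut until bar, stop and anvil met. The push force rose to 23 N while the tool stayed still. The last views show the bar flat between the lips, against both the anvil and the stop's nose.
- **Gap:** The lever ball at fixture y ≈ 9.6–9.9 mm puts the stop's face about 100 mm from the anvil, the bar's own length. This is good to only 1–2 mm. I took the 23 N push as the real evidence that there is no gap.
- **Lever:** I pushed it over and down until the force reached 22 N with almost no further travel. Its angle reads 1.54 rad from the wrist camera alone and 1.55 rad from two views, against the required 1.38.
- **Robot:** It stood clear about 0.18 m up when I handed in.
- **Shorter part and oil bottle:** I did not touch them, and in the last views they looked undisturbed. I did not re-measure the shorter part.

**Disagreements:** My first fixture position from the top camera was about 4 mm and 0.7° off. I corrected it from the wrist camera before placing the part. Shutting the jaws on the part gave a brief 5 N upward reading.

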